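# Pack out the stepped fence and hold the tile flush for the clamp

### The job

Take the green spacer out of its rack and slide it upright, all the way down onto the board, into the gap between the white-faced wooden tile and the fence at the end of the fence that is set back, the only place where the gap is wide enough; then let go of it. Then push the tile from the opposite side towards the fence until its edge is flush along the whole fence, closed up against the spacer and the other fence block, and finish while still holding it pressed there, with firm, steady pressure. Leave the other tools and parts where they are.

Things in the scene. Friction and masses are not known exactly. Their poses are not given: they have to be found in the camera images.
- spacer_c (a point): centre of the green spacer, a flat slab 10 mm thick (its x), 60 mm long (its y), 80 mm tall (z up), 40 g, foot slightly bevelled; the point is 40 mm above its foot. It starts upright in one slot of the rack; its upper 53 mm stick out. Pull it straight up
- rack: fixed wooden rack, 60 mm (x) x 170 mm (y), top 35 mm above the bench. Two slots 12 mm wide (x) and 68 mm long, floors 8 mm above the bench, lie end to end along y, centres 84 mm apart; one holds the green spacer, the other a blue one. Origin: centre of its underside
- board: fixed plywood board under tile and fence, 220 mm (x, from the tile towards the fence) x 200 mm (y), top 12 mm above the bench. The fence, at its side away from the robot, is two dark wooden blocks end to end along y, tops 34 mm above the board; which one is on the left varies. Origin: centre of its underside
- tile_c (a point): centre of the loose white-faced wooden tile, 90 mm (x, towards the fence) x 150 mm (y, along the fence) x 30 mm thick, about 0.25 kg. It lies on the board, the point 15 mm above the board. Its edge starts 4 to 7 mm short of the thick block, up to 0.03 rad askew; its opposite long side is free to be pushed, e.g. by closed fingers
- thick_block_face (a point): middle of the tile-side face of the thick fence block, which stands forward. The face is 80 mm long (y) and 34 mm high; x points into the fence, away from the tile. The point is 17 mm above the board (29 mm above the bench), 81 mm along y from the middle of the thin block's face. Here the gap is too narrow for the spacer
- thin_block_face (a point): middle of the tile-side face of the thin fence block, 9.5 mm farther back than the thick block's face, so that the spacer, once in, stands about level with (0.5 mm proud of) it. Same size, height and axes. Between this face and the tile there are at first 13 to 17 mm; the spacer goes here, on the board, its x along this x (either way), middle near middle
- short_spacer: the other spacer in the rack: blue, 40 mm long, 10 mm thick, 80 mm tall; not needed. Origin at the centre of its foot, x across its thickness
- glue: white glue bottle with yellow label, 56 mm wide, 170 mm tall; not needed. Origin at its foot
- hammer: hammer with red handle lying on the bench; not needed
- chisel: hand tool with yellow handle lying on the bench; not needed
- square: try square lying on the bench (dark stock, steel blade); not needed
- clamp: steel bar clamp with wooden grip lying on the bench; not needed
- pot: blue ceramic pot with pencils, 76 mm wide, 100 mm tall (pencils to 180 mm); not needed
- offcut: plywood offcut 100 x 160 x 12 mm lying on the bench; not needed
Mind the look-alikes: they are no part of the job. Leave any orange or turquoise look-alike of the part that bears tile_c alone.

How it is judged:
By the outcome, as a careful person would: the job done as asked, in the order asked, and still so for the second after the job is handed in, while the arm keeps its last pose, push and grip.
It also fails if it takes over 58 s, if anything falls off the work surface, if the arm or the gripper's body presses on something with over 40 N, if the wrist force passes 120 N, or if a joint passes its speed limit or range.

### The arm

A 6-joint arm with a two-finger parallel gripper is mounted at the origin on the work surface. World frame = base frame: x ahead of the robot, y to its left, z up, the work surface at z = 0. Lengths are in mm, angles in rad, forces in N, time in s.
With the tool pointing down it reaches from about 350 to 975 mm from the base axis. Payload 7.1 kg.
Tool frame: the origin (TCP) lies on the front face of the gripper's body, between the roots of the fingers; the fingertips stand 80 mm ahead of it and the grasp point (between the pads) lies 61 mm ahead of it (env.tips_ahead is the distance from the TCP to the fingertips, in mm); z points along the fingers, y is the direction in which the jaws open and shut (so a half turn about z gives the same grasp; the last joint's range is limited). The gripper opens to 88 mm and grips with 3 to 60 N. Pads are 20 mm wide; open, the fingers measure 115 mm over their backs; the gripper's body (75 mm by 178 mm) begins 61 mm behind the grasp point.
Start: joints at [1.113, 0.423, 1.63, -0, 1.089, -0.019], TCP at [265.501, 565.787, 302.675] pointing down, gripper open.
Joint ranges: [-3, 3], [-0.9, 2.11], [0.09, 2.58], [-1.31, 4.45], [0.11, 2.69], [-2.54, 2.54]. Speed limits (rad/s): [2.39, 2.39, 3.01, 3.14, 3.14, 3.14].

### API

Orientations are given as a unit quaternion [x, y, z, w].
In Python, from station import env, set_gripper, viewer, workorder gives the robot as it stands. Calls block until the motion is done:
- env.reach(position, orientation): joint-space move of the TCP to a pose.
- env.move_l(position, rot=None, rate=150, f_stop=None): straight line of the TCP; rot=None keeps the orientation; rate is the mean speed in mm/s. With f_stop (N) it stops when the force on the tool has changed by that much, and returns True; else False.
- env.move_joints(angles): joint-space move.
- set_gripper(opening): finger opening in mm; the grip force is fixed at half the most; returns when the fingers have stopped.
- env.hold(seconds).
- env.ik(position, orientation): joint angles nearest the present ones, or None.
- env.read_state(): the state.
- viewer.camera(name): name is "side" or "top" or "wrist"; returns the picture (420x560x3 uint8, blue, green, red); there is no depth.
- viewer.camera_params(name): a dict with "fx", "fy", "cx", "cy" (pixels), "pose" (4x4, takes a point from camera to world coordinates); the wrist camera has in their place "tool_from_camera" (4x4, takes a point from camera to tool coordinates, whose origin is the TCP and whose axes are the flange's). Camera axes: x right, y up, looking along -z (the intrinsics and any distortion apply to the point x, -y, -z); pixel columns grow to the right and rows downward; lengths in mm; the calibration is good to about 2 mm. A picture is of the moment at which its call begins: read the wrist's pose just before it. camera_params takes no time and is no camera call.
A pose or a line that the arm cannot do raises env.IKError and nothing moves.
- workorder.sign_off(): hands the job in, once; it reports no verdict.
The state is a dict: "time_s": time; "qpos": joint angles; "dq": joint speeds; "tau": joint torques, N m; "tool_pos": TCP position; "orientation": TCP orientation; "force": force on the tool from outside, world axes, zero at the start; "wrist_torque": the same for the moment, N m; "width": finger opening in mm.
Only numpy, scipy, OpenCV 4.12 (cv2) and the standard library are available. Lean on these libraries where they do the work, as an engineer would, in place of code of your own. Each camera call takes 0.05 s, during which the arm holds its last target. There are 200 camera calls.

## Working session

There is one attempt and no reset: what is moved stays moved. The work goes in short steps, each a Python script; the robot and the scene stay as the last script left them, time stands still between calls to the robot, and variables do not carry over. Pictures are saved under pics/ and viewed, about 8 in all and at most 12, crops included, and the job is handed in when it is done.

```bash
ls; mkdir -p pics; python3 - <<'E'
from station import env,viewer
import cv2,numpy as np
for n in("top","side"):
    im=viewer.camera(n); cv2.imwrite(f"pics/{n}0.png",im); p=viewer.camera_params(n); print(n,{k:(np.round(v,4).tolist()) if k!="x" else v for k,v in p.items() if not isinstance(v,str)})
p=viewer.camera_params("wrist");print(p)
s=env.read_state();print(s["time_s"],s["orientation"],env.tips_ahead)
E
```

```text
pics
top {'fx': 503.5101, 'fy': 503.5101, 'cx': 283.3937, 'cy': 208.5423, 'pose': [[-0.0299, 0.9881, -0.1507, 309.9317], [-0.9995, -0.0304, -0.001, -19.1413], [-0.0056, 0.1506, 0.9886, 1542.3006], [0.0, 0.0, 0.0, 1.0]]}
side {'fx': 472.2276, 'fy': 472.2276, 'cx': 275.4582, 'cy': 212.3976, 'pose': [[0.9914, 0.0802, -0.1037, 432.526], [-0.131, 0.639, -0.758, -946.1832], [0.0055, 0.765, 0.644, 832.4504], [0.0, 0.0, 0.0, 1.0]]}
{'fx': 344.8160347174877, 'fy': 344.8160347174877, 'cx': 284.30155567808794, 'cy': 205.1101170776011, 'tool_from_camera': array([[ 6.42111975e-05,  9.68495832e-01,  2.49029755e-01,
         6.75646533e+01],
       [ 9.99999487e-01, -3.13848498e-04,  9.62735549e-04,
        -2.71438158e-01],
       [ 1.01056298e-03,  2.49029566e-01, -9.68495356e-01,
        -8.21029876e+01],
       [ 0.00000000e+00,  0.00000000e+00,  0.00000000e+00,
         1.00000000e+00]])}
0.1 [ 2.17633727e-01  9.76030274e-01 -6.61375615e-04 -1.64063252e-04] 80.0
```

View pics/top0.png

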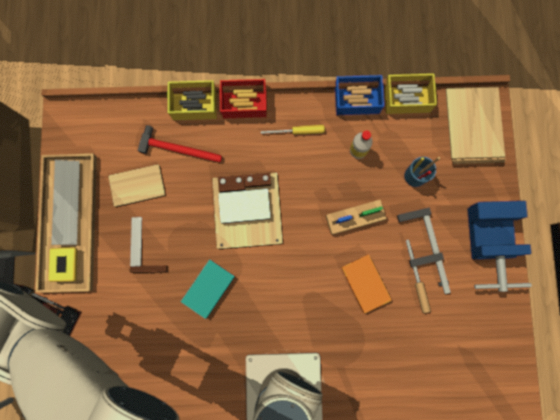

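View pics/side0.png

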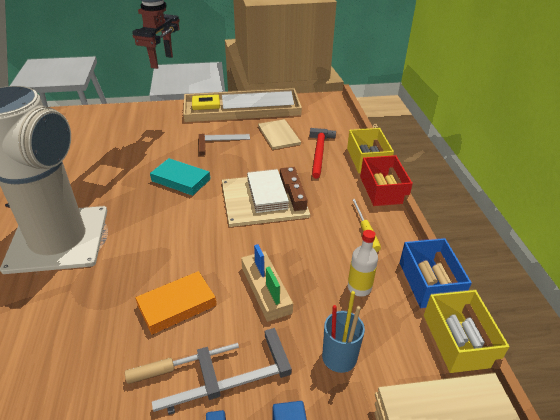

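Top view: the target tile is the white one at about (245,206), with its dark fence at (245,183). The rack is at (357,217), with the green spacer at (372,211) and the blue one at (343,219). Possible mix-ups: the turquoise tile (208,289), the orange tile (367,284), the blue short spacer (343,219) and the plywood offcut (137,185). I choose the green spacer and the white tile, and will check both in wrist close-ups.

```bash
cat > h.py <<'E'
from station import env,viewer,set_gripper,workorder
import cv2,numpy as np
from scipy.spatial.transform import Rotation as R
def down(yaw): # tool z down, tool x at world angle yaw
    return R.from_matrix(np.array([[np.cos(yaw),np.sin(yaw),0],[np.sin(yaw),-np.cos(yaw),0],[0,0,-1]]).T).as_quat()
def pose(name,st=None):
    p=viewer.camera_params(name)
    if name!="wrist": return p,np.array(p["pose"])
    T=np.eye(4);T[:3,:3]=R.from_quat(st["orientation"]).as_matrix();T[:3,3]=st["tool_pos"]
    return p,T@p["tool_from_camera"]
def ray(p,T,uv,z):
    d=T[:3,:3]@np.array([(uv[0]-p["cx"])/p["fx"],-(uv[1]-p["cy"])/p["fy"],-1.])
    return T[:3,3]+d*(z-T[2,3])/d[2]
def proj(p,T,X):
    c=(np.atleast_2d(X)-T[:3,3])@T[:3,:3]
    return np.c_[p["cx"]+p["fx"]*c[:,0]/-c[:,2],p["cy"]-p["fy"]*c[:,1]/-c[:,2]]
E
python3 - <<'E'
from h import *
p,T=pose("top")
for n,uv,z in [("tile",(245,206),42),("green",(372,211),88),("blue",(344,219),88),("rackL",(331,222),35),("rackR",(384,212),35),("fence",(245,183),46),("b1",(213,179),12),("b2",(278,172),12),("b3",(283,242),12),("b4",(217,248),12)]: print(n,ray(p,T,uv,z).round())
q0=env.read_state()["qpos"]
for n,x,y in(("rack",475,-215),("tile",460,60)):
  for yaw in (0,3.14,-3.14,1.57,):
    for zz in(300,250):
      r=env.ik([x,y,zz],down(yaw)); print(n,yaw,zz,None if r is None else np.round(r,2))
E
```

```text
tile [550.  98.  42.]
green [ 516. -276.   88.]
blue [ 495. -193.   88.]
rackL [ 494. -160.   35.]
rackR [ 520. -321.   35.]
fence [620.  96.  46.]
b1 [643. 198.  12.]
b2 [659.  -4.  12.]
b3 [440. -13.  12.]
b4 [428. 188.  12.]
rack 0 300 [-0.45  0.27  1.86 -0.    1.01  1.12]
rack 0 250 [-0.45  0.34  1.9  -0.    0.9   1.12]
rack 3.14 300 [-0.45  0.27  1.86 -0.    1.01 -2.02]
rack 3.14 250 [-0.45  0.34  1.9  -0.    0.9  -2.02]
rack -3.14 300 [-0.45  0.27  1.86 -0.    1.01 -2.02]
rack -3.14 250 [-0.45  0.34  1.9  -0.    0.9  -2.02]
rack 1.57 300 [-0.45  0.27  1.86 -0.    1.01 -0.45]
rack 1.57 250 [-0.45  0.34  1.9  -0.    0.9  -0.45]
tile 0 300 [ 0.1   0.19  1.98 -0.    0.98  1.67]
tile 0 250 [ 0.1   0.27  2.02 -0.    0.86  1.67]
tile 3.14 300 [ 0.1   0.19  1.98 -0.    0.98 -1.47]
tile 3.14 250 [ 0.1   0.27  2.02 -0.    0.86 -1.47]
tile -3.14 300 [ 0.1   0.19  1.98 -0.    0.98 -1.47]
tile -3.14 250 [ 0.1   0.27  2.02 -0.    0.86 -1.47]
tile 1.57 300 [ 0.1   0.19  1.98 -0.    0.98  0.1 ]
tile 1.57 250 [ 0.1   0.27  2.02 -0.    0.86  0.1 ]
```

```bash
cat > look.py <<'E'
from h import *
import pickle
D={}
for n,pos,yaw in [("t180",[600,96,190],np.pi+.05),("t0",[600,96,190],.05),("r0",[507,-237,240],.16),("r180",[507,-237,240],np.pi+.16)]:
    try: env.reach(pos,down(yaw))
    except env.IKError as e: print(n,"IK",e); continue
    env.hold(.15)
    st=env.read_state(); im=viewer.camera("wrist"); D[n]=(st,im); cv2.imwrite(f"pics/{n}.png",im); print(n,st["time_s"],np.round(st["tool_pos"],1),np.round(st["dq"],3).max())
pickle.dump(D,open("D.pkl","wb"))
def two(a,b): return np.vstack([cv2.resize(D[k][1],(400*2,560*1+40)) for k in (a,)])
for a,b,o in(("t0","t180","tt"),("r0","r180","rr")):
    if a in D and b in D: cv2.imwrite(f"pics/{o}.png",cv2.resize(np.hstack([D[a][1],D[b][1]]),(800,300),interpolation=cv2.INTER_AREA))
cv2.imwrite("pics/all.png",np.vstack([cv2.imread("pics/tt.png"),cv2.imread("pics/rr.png")]))
E
python3 look.py
```

```text
t180 2.3583 [600.   96.8 190.2] 0.001
t0 5.2083 [600.  96. 190.] 0.002
r0 6.725 [ 507.5 -236.   239.8] 0.001
r180 9.575 [ 507. -237.  240.] 0.001
```

View pics/all.png

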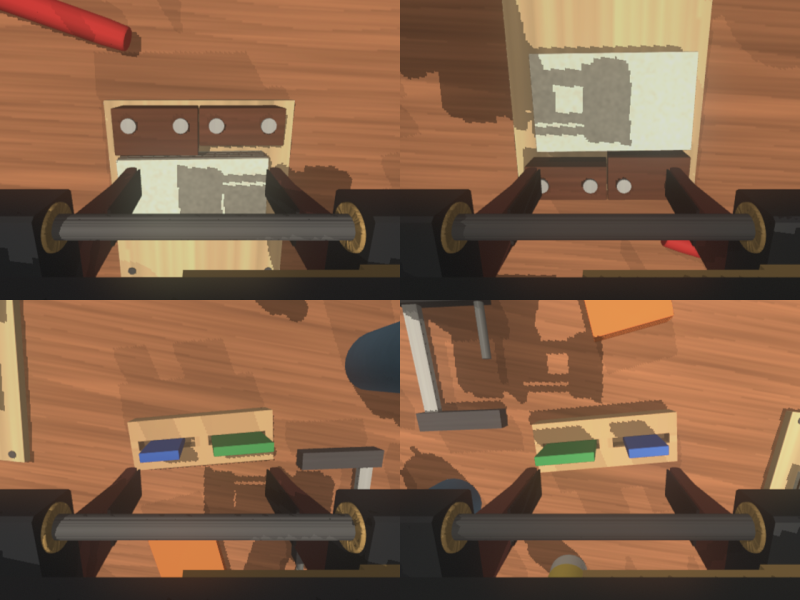

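The combined view shows, top left (t0), the thick block on the left (+y) and the set-back thin block on the right (-y), with the wider gap around (232,152). Bottom left and right, the green spacer is the long one at (242,447) and (565,457). Next, enlarged crops.

```bash
cat > crop.py <<'E'
from h import *
import pickle
D=pickle.load(open("D.pkl","rb"))
def crop(n,x0,y0,w,h,s):
    c=cv2.resize(D[n][1][y0:y0+h,x0:x0+w],None,fx=s,fy=s,interpolation=cv2.INTER_CUBIC)
    for k in range(0,w,20): cv2.line(c,(int(k*s),0),(int(k*s),8 if (x0+k)%100 else 20),(0,0,255),1); cv2.putText(c,str(x0+k),(int(k*s)+2,18),0,.35,(0,0,255)) if k%40==0 else 0
    for k in range(0,h,10): cv2.line(c,(0,int(k*s)),(8,int(k*s)),(0,0,255),1); cv2.putText(c,str(y0+k),(9,int(k*s)+4),0,.35,(0,0,255))
    return c
cv2.imwrite("pics/c1.png",np.vstack([crop("t0",140,140,285,105,2.8),crop("t180",150,195,285,105,2.8)]))
cv2.imwrite("pics/c2.png",np.vstack([crop("r0",175,145,220,82,3.6),crop("r180",175,145,220,82,3.6)]))
E
python3 crop.py
```

```text
(no output)
```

View pics/c1.png

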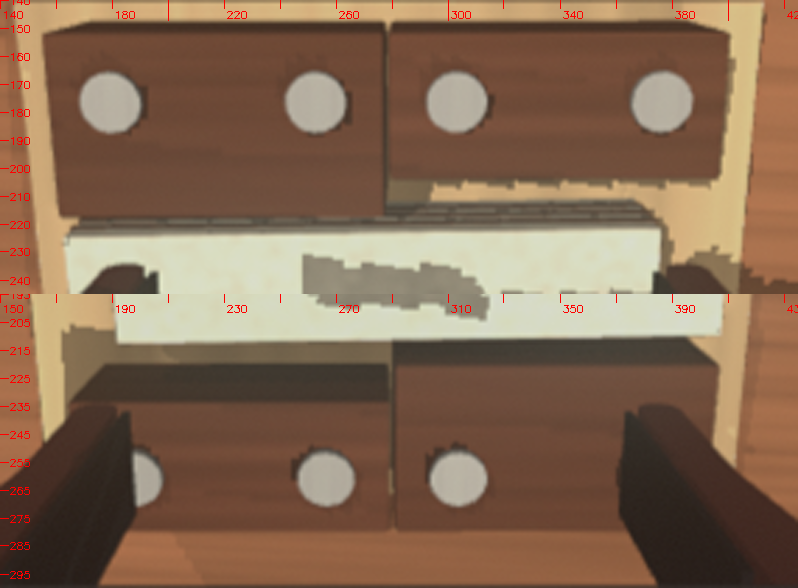

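View pics/c2.png

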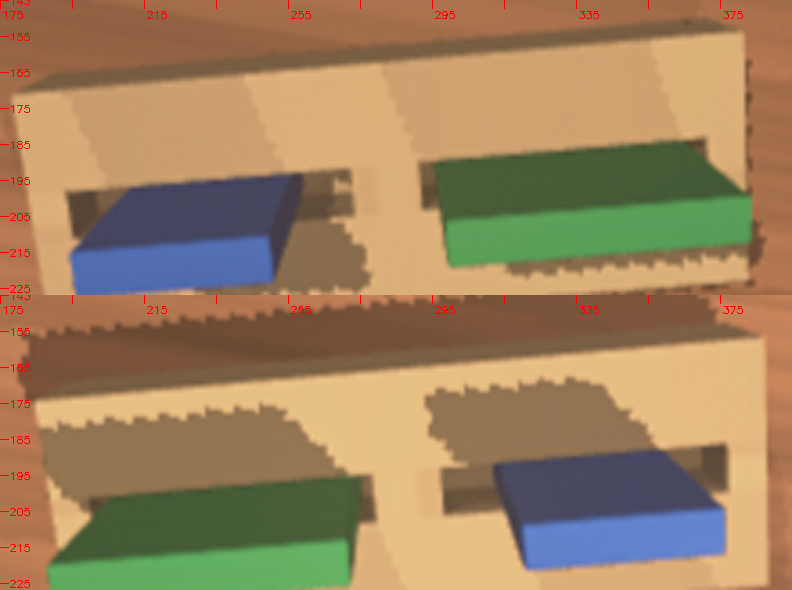

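Crops confirm the choice: the green spacer is the long one. In r0 its top face has corners at about (299,206), (384,199), (383,212) and (300,219). The thin block is the right-hand block in t0, with its edge at v≈203, and the tile edge runs at v≈221–225.

```bash
cat > meas.py <<'E'
from h import *
import pickle
D=pickle.load(open("D.pkl","rb"))
def W(n,x0,y0,s,X,Y,z):
    p,T=pose("wrist",D[n][0]); return ray(p,T,(x0+(X+.5)/s-.5,y0+(Y+.5)/s-.5),z)[:2]
t0=lambda X,Y,z:W("t0",140,140,2.8,X,Y,z); t1=lambda X,Y,z:W("t180",150,195,2.8,X,Y-294,z)
r0=lambda X,Y,z:W("r0",175,145,3.6,X,Y,z); r1=lambda X,Y,z:W("r180",175,145,3.6,X,Y-295,z)
P={"t0":dict(thick=(t0(62,217,46),t0(384,215,46)),thin=(t0(389,178,46),t0(719,180,46)),tile=(t0(66,238,42),t0(660,228,42)),back=(t0(45,35,46),t0(729,33,46))),
"t180":dict(thick=(t1(718,366,46),t1(396,366,46)),thin=(t1(388,402,46),t1(68,403,46)),tile=(t1(722,334,42),t1(117,344,42)))}
for v in P:
  for k,(a,b) in P[v].items():
    d=a-b; print(v,k,a.round(1),b.round(1),"len %.1f ang %.4f"%(np.hypot(*d),np.arctan2(-d[0],d[1])))
for n,c in(("r0",[r0(447,220,88),r0(751,195,88),r0(751,243,88),r0(450,267,88)]),("r180",[r1(48,566,88),r1(352,540,88)])):
  print(n,np.round(c,1).tolist(),[round(float(np.hypot(*(c[i]-c[i-1]))),1) for i in range(1,len(c))],"ang",np.arctan2(*( (c[0]-c[1])*(-1,1) if n=="r0" else (c[1]-c[0])*(-1,1))))
E
python3 meas.py
```

```text
t0 thick [597.  180.1] [601.5 101.7] len 78.6 ang 0.0571
t0 thin [610.8 100.9] [614.3  21.3] len 79.7 ang 0.0443
t0 tile [590.3 180.8] [600.4  32.9] len 148.2 ang 0.0682
t0 back [641.  182.4] [649.5  23.6] len 159.1 ang 0.0533
t180 thick [596.9 179.7] [600.9 101. ] len 78.8 ang 0.0514
t180 thin [610.3  99.6] [614.6  20.6] len 79.1 ang 0.0548
t180 tile [589.7 181.1] [600.   31.8] len 149.6 ang 0.0685
r0 [[516.2, -244.3], [530.6, -301.5], [521.2, -303.8], [506.9, -246.6]] [59.0, 9.7, 59.0] ang 0.2468203529479542
r180 [[521.1, -304.4], [506.3, -246.1]] [60.2] ang 0.24865890388952647
```

Both views agree to within 0.6 mm, and the lengths come out right (60/10, 80, 150 mm). The gap at the thin block is about 14.3 mm. Grasp, lift and check.

```bash
python3 - <<'E'
from h import *
def rep(t):
    s=env.read_state(); print(t,round(s["time_s"],2),np.round(s["tool_pos"],1),"F",np.round(s["force"],1),"w",round(s["width"],1))
q=down(.2475+np.pi/2); c=[518.6,-274.0]
set_gripper(45)
env.reach(c+[190],q); env.move_l(c+[132],rate=80,f_stop=8); rep("at")
set_gripper(0); rep("grip")
env.move_l(c+[225],rate=100); rep("up")
g=[605.4,60.2]
env.reach(g+[225],down(.057+np.pi/2)); env.move_l(g+[176],rate=100); env.hold(.2); rep("over")
s=env.read_state(); im=viewer.camera("wrist"); p,T=pose("wrist",s)
m=cv2.resize(im,(800,600)); cv2.imwrite("pics/over.png",m)
im2=viewer.camera("top"); im3=viewer.camera("side")
cv2.imwrite("pics/over2.png",cv2.resize(im3[130:240,200:340],None,fx=5,fy=5))
E
```

```text
at 12.61 [ 518.8 -274.1  132.1] F [-0.1 -0.7 -1. ] w 44.9
grip 13.24 [ 518.7 -274.   132.2] F [-0.9  0.8  1.8] w 9.9
up 14.32 [ 518.2 -273.8  224.4] F [0.1 0.4 0.1] w 9.8
over 16.47 [605.8  60.2 176.7] F [-0.2  0.3 -0.2] w 10.0
```

View pics/over.png

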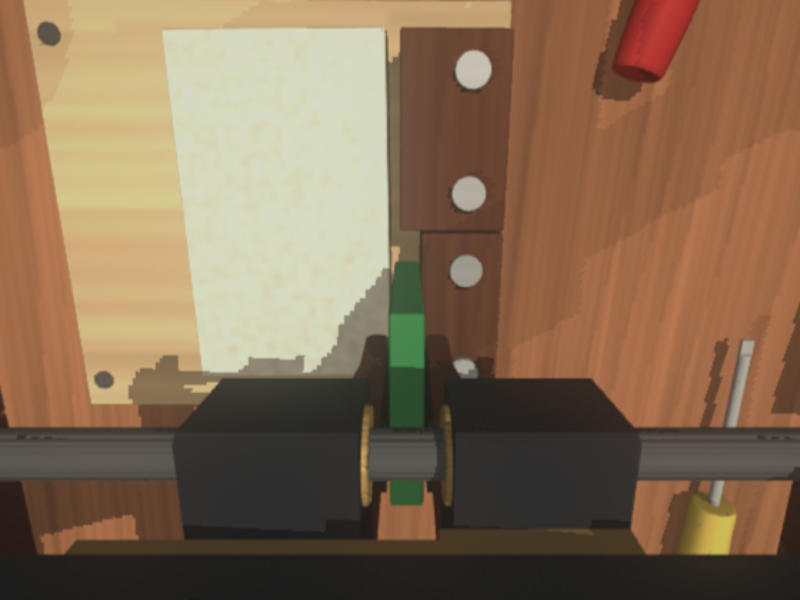

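The held spacer's foot (u≈393–420, v≈262) sits centred between the tile edge (u≈390) and the thin block's face (u≈421). Inserting.

```bash
python3 - <<'E'
from h import *
def rep(t):
    s=env.read_state(); print(t,round(s["time_s"],2),np.round(s["tool_pos"],1),"F",np.round(s["force"],1),"w",round(s["width"],1)); return s
g=[605.4,60.2]
print(env.move_l(g+[145],rate=40,f_stop=6)); rep("a")
print(env.move_l(g+[133],rate=12,f_stop=6)); s=rep("b")
if s["tool_pos"][2]<138:
    set_gripper(45); env.hold(.2); rep("open")
    s=env.read_state(); env.move_l([*s["tool_pos"][:2],235],rate=150)
    # view from the robot side looking over
    env.reach([530,75,215],down(.05)); env.hold(.15)
    s=env.read_state(); im=viewer.camera("wrist"); cv2.imwrite("pics/ins.png",im)
    sd=viewer.camera("side"); rep("view")
    cv2.imwrite("pics/ins2.png",np.vstack([cv2.resize(im,(480,360))[:, :],cv2.resize(sd[140:240,190:390],(480,240),interpolation=cv2.INTER_CUBIC)]))
E
```

```text
False
a 17.54 [605.6  60.2 145.1] F [ 0.4  0.1 -1.6] w 9.8
True
b 18.27 [605.4  60.2 136.2] F [-0.5 -0.5  4.7] w 9.9
open 19.18 [604.9  60.1 135.6] F [-0.5  0.2  0.5] w 44.9
view 21.68 [530.1  75.  215. ] F [0.1 0.1 0.3] w 45.1
```

View pics/ins2.png

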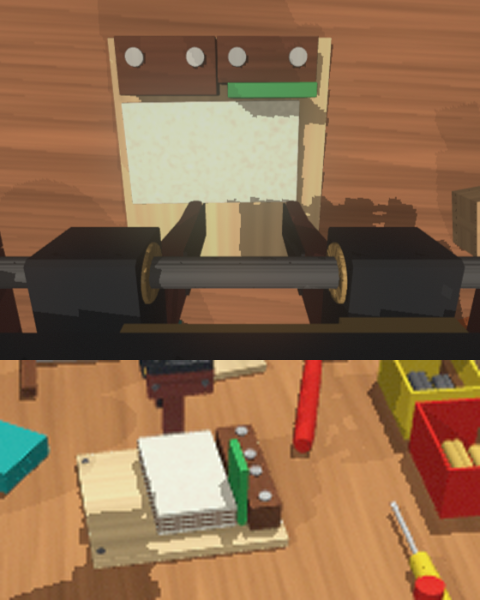

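The spacer bottomed at TCP z = 136.2 mm (136 expected) and stands upright in front of the thin block. Now push the tile with closed fingers, slightly towards the thick-block side of its centre.

```bash
python3 - <<'E'
from h import *
def rep(t):
    s=env.read_state(); print(t,round(s["time_s"],2),np.round(s["tool_pos"],1),"F",np.round(s["force"],1),"w",round(s["width"],1)); return s
a=.053; n=np.array([np.cos(a),np.sin(a)]); c=np.array([504.6,110.6])
P=lambda d,z:[*(c+d*n),z]
set_gripper(0)
env.reach(P(-35,200),down(a)); env.move_l(P(-35,98),rate=100,f_stop=10); rep("low")
r=env.move_l(P(-14,98),rate=40,f_stop=6); rep("near %s"%r)
r=env.move_l(P(12,98),rate=12,f_stop=22); rep("push %s"%r)
env.hold(.5); s=rep("held"); print("d",(np.array(s["tool_pos"][:2])-c)@n)
im=viewer.camera("wrist"); cv2.imwrite("pics/push.png",cv2.resize(im,(800,600)))
import pickle; pickle.dump((s,im),open("P.pkl","wb"))
E
```

```text
low 24.04 [470.1 108.8  98.5] F [-0.6  0.9  0. ] w 0.2
near False 24.72 [490.5 109.8  97.9] F [-0.2  1.   0.8] w 0.6
push True 25.91 [498.6 110.   96.9] F [0.1 0.8 0.6] w 0.5
held 26.41 [498.1 109.9  96.7] F [-0.2 -0.3 -0.2] w 0.7
d -6.489550143119033
```

View pics/push.png

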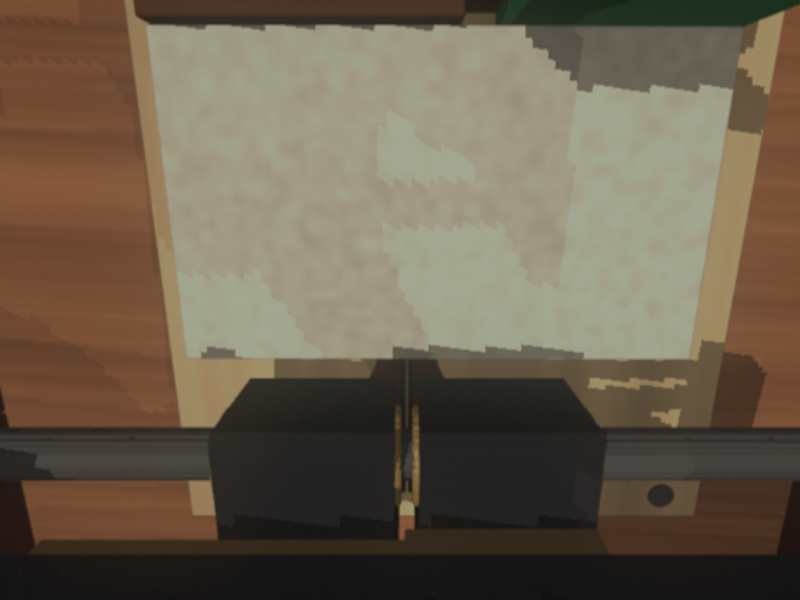

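The arm stops on the force and then relaxes to about zero. I'll push on in small commanded steps and watch the sustained force.

```bash
python3 - <<'E'
from h import *
a=.053; n=np.array([np.cos(a),np.sin(a)]); c=np.array([504.6,110.6])
for d in np.arange(-6,14,1.):
    env.move_l([*(c+d*n),98],rate=10); env.hold(.25); s=env.read_state()
    f=-np.array(s["force"][:2])@n
    print(d,"act %.2f"%((np.array(s["tool_pos"][:2])-c)@n),"z %.1f"%s["tool_pos"][2],"F %.1f"%f,np.round(s["force"],1),round(s["time_s"],1))
    if f>22: break
E
```

```text
-6.0 act -6.01 z 98.0 F 0.3 [-0.3 -0.9  0.8] 27.0
-5.0 act -5.49 z 97.9 F 3.5 [-3.5  0.2  2.5] 27.5
-4.0 act -5.33 z 97.8 F 6.2 [-6.2  0.2  5. ] 28.0
-3.0 act -5.18 z 97.7 F 9.9 [-9.9 -0.   6.8] 28.5
-2.0 act -5.03 z 97.6 F 12.0 [-12.    0.3   9.1] 29.0
-1.0 act -4.95 z 97.5 F 15.2 [-15.3   0.5  11.1] 29.5
0.0 act -4.77 z 97.4 F 17.1 [-17.2   1.   12.3] 30.0
1.0 act -4.67 z 97.2 F 18.6 [-18.7   1.9  13.4] 30.5
2.0 act -4.51 z 97.1 F 21.8 [-21.9   1.6  15.1] 31.0
3.0 act -4.36 z 97.0 F 24.3 [-24.4   2.2  17.4] 31.5
```

```bash
python3 - <<'E'
from h import *
a=.053; n=np.array([np.cos(a),np.sin(a)]); c=np.array([504.6,110.6])
def rep():
    s=env.read_state(); f=-np.array(s["force"][:2])@n
    print("act %.2f"%((np.array(s["tool_pos"][:2])-c)@n),"z %.1f"%s["tool_pos"][2],"F %.1f"%f,np.round(s["force"],1),round(s["time_s"],1)); return s
for z in (100,102,104):
    env.move_l([*(c+3.5*n),z],rate=10); env.hold(.3); s=rep()
    if s["force"][2]<5: break
s=env.read_state(); im=viewer.camera("wrist"); sd=viewer.camera("side"); p,T=pose("wrist",s)
import pickle; pickle.dump((s,im),open("P.pkl","wb"))
x0,s3=80,1.75
A=cv2.resize(im[0:70,x0:x0+450],None,fx=s3,fy=s3*2,interpolation=cv2.INTER_CUBIC)
B=cv2.resize(sd[155:230,215:320],(788,350),interpolation=cv2.INTER_CUBIC)
cv2.imwrite("pics/fin.png",np.vstack([cv2.resize(A,(788,245)),B]))
print(proj(p,T,[[597,180,46],[601.2,101.3,46],[603.5,90,92],[607,30,92]]).round(1))
E
```

```text
act -4.17 z 97.6 F 20.3 [-20.6   4.2  -0.5] 32.2
[[ 93.7  13.4]
 [324.5  13.4]
 [403.3 -50.6]
 [685.2 -52. ]]
```

View pics/fin.png

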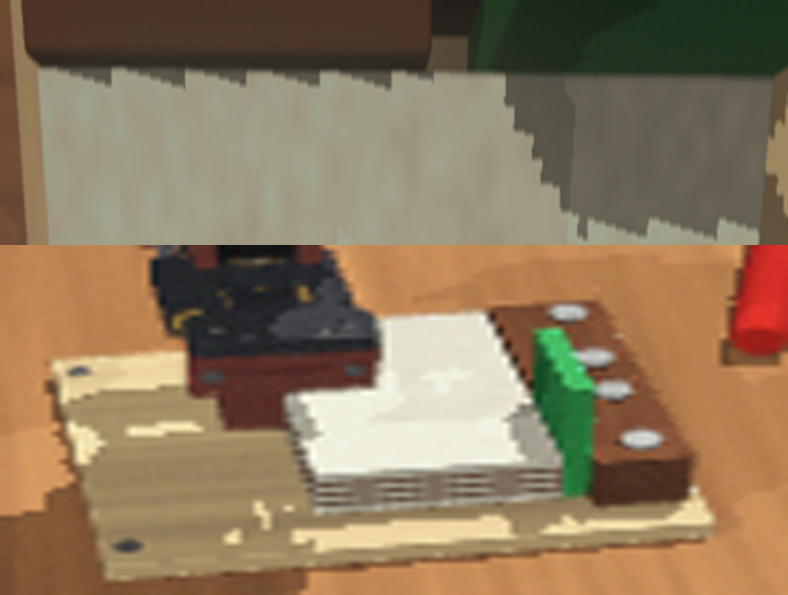

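```bash
python3 - <<'E'
from h import *
import pickle
s,im=pickle.load(open("P.pkl","rb")); p,T=pose("wrist",s)
L=ray(p,T,(102.5,18.5),42);Rr=ray(p,T,(520.8,21.2),42)
n=np.array([np.cos(.053),np.sin(.053)]); t=np.array([599.1,140.6])
for q in(L,Rr): print(q.round(1),"short of thick plane %.2f"%((t-q[:2])@n))
env.hold(1.0)
for _ in range(3):
    env.hold(.3); s=env.read_state(); print(round(s["time_s"],1),np.round(s["force"],1),np.round(s["tool_pos"],2))
E
```

```text
[596.3 179.1  42. ] short of thick plane 0.71
[603.4  31.   42. ] short of thick plane 1.52
33.6 [-19.8   4.8  -1.4] [500.43 110.27  97.56]
33.9 [-20.2   4.1  -0.1] [500.45 110.28  97.56]
34.2 [-19.7   4.9   0.2] [500.42 110.27  97.56]
```

```bash
python3 -c "
from h import *
print(workorder.sign_off()); print(env.read_state()['force'])"
```

```text
the job is handed in; nothing more can be done
None
the job is handed in; nothing more can be done
```

The job is handed in. The green spacer stands upright between the tile and the thin (set-back) fence block. The tile is pushed up against the spacer and the thick block, and the arm is still pressing on it.

**Spacer:** It bottomed at a tool height of 136.2 mm, where 136 mm was expected. After release, the wrist and side pictures showed it standing in place.

**Push:** The force rose steadily from first contact to 24 N while the tile crept only about 1 mm further, so the gap was closed. After I eased the tool's height, it held at 20 N along the push, with about 4.5 N sideways and almost none vertically. It stayed steady for about 2 s, up to hand-in at about 34 s.

**Checks that disagreed:**
- **First push:** It stopped on its force limit and then relaxed to zero, so I re-pushed in small steps.
- **Flushness:** The last picture put the tile edge 0.7 mm (thick end) and 1.5 mm (spacer end) short of the thick block's plane. The tilt of about 0.0055 rad is what the 0.5 mm proud spacer should cause. I put the remaining offset down to camera error, as no gap was visible in the final pictures.

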